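# Snap a cartridge fuse into its spring clips and slide it onto the sprung end contact

### The arm

A 6-joint arm with a two-finger parallel gripper is mounted at the origin on the work surface. World frame = base frame: x ahead of the robot, y to its left, z up, the work surface at z = 0. Lengths are in m, angles in degrees, forces in N, time in s.
With the tool pointing down it reaches from about 0.3 to 0.75 m from the base axis. Payload 8.5 kg.
Tool frame: the origin (TCP) lies midway between the tips of the shut fingers; the grasp point (between the pads) lies 19 mm behind it (env.hold_point_z is the distance from the TCP to the grasp point, in m); z points along the fingers, y is the line along which they close (so a half turn about z gives the same grasp; the last joint's range is limited). The gripper opens to 85 mm and grips with 20 to 120 N. Pads are 22 mm wide; open, the fingers measure 114 mm over their backs; the gripper's body (76 mm by 85 mm) begins 54 mm behind the grasp point. The pads swing forward as they close: fully open they stand 13 mm farther back than shut.
Start: joints at [64.383, 21.807, 74.336, -0, 83.858, -12.336], TCP at [0.126, 0.535, 0.231] pointing down, gripper open.
Joint ranges: [-178.18, 178.18], [-50.72, 133.34], [12.68, 142.11], [-81.47, 261.47], [9.98, 163.14], [-165.26, 165.26]. Speed limits (degrees/s): [136.94, 136.94, 180, 180, 180, 180].

### API

Orientations are given as a 3x3 rotation matrix whose columns are the frame's x, y, z axes.
In Python, from rig import observe, get_image, camera_info, env gives the robot as it stands.
- The arm moves only by the tool drive_tool, never from a script. Its arguments are lists of equal length, an entry for each row: "offset": the shift along the tool's x, y, z in units of 40 mm (1.0 is 40 mm), a list of three; "turn": the turn, a rotation vector about the tool's x, y, z in units of 6 degrees (1.0 is 6 degrees), a list of three; "hand": the opening, from 0 (shut) to 1 (fully open). A call has exactly 10 rows; each row shifts and turns the commanded pose from where the row before left it, along the tool's axes as they then stand; what a row does not reach is not made up. A row lasts 1/8 s, in which the tool goes at most 62.5 mm and 10.7 degrees, less where a joint would pass 70% of its speed; a pose out of reach is approached as far as the arm can. A call is refused whole if a number of a shift passes 1 or a number of a turn 1, either way. A call with a gripper value outside its range is refused whole. The fingers move at their own pace and stop on an object; "newtons" is the grip in N (left out, the last holds). Time passes only in rows, so rows that do not move let the fingers close, or fill a call up. It gives the time, the measured TCP pose, the force, the opening and the grip force at its end, in the units of the state.
- observe(): the state, without advancing time (a new reading comes with each control period).
- get_image(name): name is "side" or "top"; returns the picture (480x640x3 uint8, blue, green, red); there is no depth.
- camera_info(name): a dict with "fx", "fy", "cx", "cy" (pixels), "k1" (the pictures are not rectified: a ray, as slopes to the right and down, at radius r is drawn at 1 + k1 r^2 times it, then the intrinsics apply), "world_to_cam" (4x4, takes a point from world to camera coordinates). Camera axes: x right, y down, z forward; pixel columns grow to the right and rows downward; lengths in m; the calibration is good to about 2 mm. A picture is of the moment at which its call begins. camera_info takes no time and is no camera call.
- env.close_job(): hands the job in; it is judged then, once.
The state is a dict: "time_s": time; "q": joint angles; "qvel": joint speeds; "joint_efforts": joint torques, N m; "position": TCP position; "tool_rot": TCP orientation; "ft_force": force on the tool from outside, world axes, zero at the start; "wrist_torque": the same for the moment, N m; "grip_width": finger opening in m; "gripper_force": force on a finger pad.
Only numpy, scipy, OpenCV 4.12 (cv2) and the standard library are available. Lean on these libraries where they do the work, as an engineer would, in place of code of your own. Each camera call takes 0.05 s, during which the arm holds its last target. There are 200 camera calls.

### The job

Take the thick fuse from the wooden stand and press it straight down, no harder than needed, until it snaps fully home in both spring clips of the black fuse holder, keeping it clear of the sprung contact plate at the holder's end. Then slide it along in the clips, gently, until its end presses on that plate: push the plate in a little against its spring but do not bottom it out. Let go and leave everything else where it is.

Things in the scene. Friction and masses are not known exactly. Their poses are not given: they have to be found in the camera images.
- fuse_center (a point): centre of the thick cartridge fuse: cylinder 27 mm in diameter, 140 mm long, 110 to 210 g, white ceramic tube with brass end caps 36 mm long; x runs along it, both ends alike. It lies level in one of the stand's two V cradles, axis 39 mm above the table; the saddles are 12 mm wide, 45 mm either side of the cradle's middle, so the fuse's middle is free to be gripped across from above.
- fuse: the thick fuse itself: same point and axes as its centre. Once it is home in the clips, pressing on with more than about 30 N counts as forcing it.
- stand: wooden stand board, 140 mm (x) by 150 mm (y) by 12 mm thick, with two V cradles along x at y = +42 mm and -42 mm; origin at the centre of its underside. The thick fuse lies in either cradle (centre within 6 mm of its middle), the thin one in the other.
- thin_fuse_center (a point): centre of the thin fuse (bystander): 20.6 mm in diameter, 127 mm long, white tube, short brass end caps, in the other cradle of the stand; x along it.
- holder: black fuse holder screwed to the table, base 230 mm (x -90 to +140) by 56 mm (y) by 10 mm thick; origin on the table midway between its two copper clips, x along the holder towards the end contact, z up. The clips stand at x = -43 and +43 mm, 12 mm wide along x; 74 mm between them are free for the fingers, down to the base.
- seat (a point): point midway between the clips on the axis of a seated fuse, 44 mm above the table; holder's axes. Press the fuse in with its centre 12 to 20 mm towards -x from here: both clips then hold it and it is clear of the end plate. Sliding it along x in the clips then takes about 8 to 20 N, and the same friction keeps it in place against the plate's spring.
- clip_a (a point): the clip at x = -43 mm, point on the seated fuse's axis; holder's axes. A C open upward: two sprung jaws that give way in y, mouth 29 mm wide inside at height 69 mm, neck 15 mm at height 54 mm, V saddle below. Pressing the fuse into both takes 8 to 18 N, felt from 70 mm axis height and greatest at 60 to 65 mm; then it snaps down by itself.
- clip_b (a point): the other clip, at x = +43 mm, like the first.
- stop: grey bracket at the holder's +x end, 14 mm (x) by 44 mm by 46 mm high, origin at the centre of its foot: 115 mm from the holder's origin along x, 10 mm above the table. It carries a steel tube with the sprung contact plate. The tube has been set anywhere along 22 mm; this setting is NOT measured, and it holds firm.
- stop_mid (a point): point on the fuse axis 76 mm along x from the holder's origin: middle of the range in which the copper plate (26 by 26 by 4 mm, facing -x) has its free face, 11 mm either way; a seated fuse first meets it with its centre -5 to +17 mm from the seat point. Spring: 2.5 N at first touch, 0.7 N more per mm, bottoms out after 5 mm at 6 N and is then rigid. 2 to 3 mm is ideal.
- phone: black phone, 75 by 152 by 9 mm, lying flat; bystander
- screwdriver: screwdriver lying on the table; bystander
- solder_reel: metal solder reel, 60 mm in diameter, 50 mm high, standing; bystander
Things that resemble listed ones, but are neither listed nor needed, are in the scene too. Leave any green or pink look-alike of the fuse alone. Several things look just like the holder: the one meant starts nearest to the robot's base.

How it is judged (in metres and radians):
On the way:
1. the thick fuse is snapped home in both clips, clear of the end plate (z of fuse_center in the frame of seat between -0.004 and 0.003 m and y of fuse_center in the frame of seat between -0.004 and 0.004 m and x of fuse_center in the frame of seat between -0.024 and 0.02 m and angle between the x axis of fuse_center and the x axis of seat, either way round below 0.06 rad and contact force between fuse and stop below 0.3 N), for 0.2 s.
At the end, for the whole second after the job is handed in: The thick fuse lies at rest and released in both clips (axis within 3 to 4 mm of the seat in height and sideways, within 0.06 rad of the holder's axis), its end pressing the sprung plate with 1.5 to 5.7 N, that is pressed but not bottomed out (z of fuse_center in the frame of seat between -0.004 and 0.003 m and y of fuse_center in the frame of seat between -0.004 and 0.004 m and angle between the x axis of fuse_center and the x axis of seat, either way round below 0.06 rad and contact force between fuse and stop between 1.5 and 5.7 N and linear speed of fuse below 0.02 m/s and contact force between fuse and the fingers below 0.1 N); the robot touches nothing.
It fails at once if the end plate is rammed (more than 10 N) (contact force between fuse and stop above 10 N).
It fails at once if the fuse is forced into the holder (over 65 N summed over its contacts, some 35 N of pressing on top of the clips' own grip) (contact force between fuse and holder above 65 N).
It fails at once if the thin fuse is disturbed (moved more than 15 mm) (distance of thin_fuse_center from where it was at the start of the episode above 0.015 m).
It fails at once if a bystander is moved more than 25 mm (distance of any of phone, screwdriver, solder_reel from where it was at the start of the episode above 0.025 m).
It also fails if it takes over 72 s, if anything falls off the work surface, if the arm or the gripper's body presses on something with over 40 N, if the wrist force passes 120 N, or if a joint passes its speed limit or range.

## Working session

There is one attempt and no reset: what is moved stays moved. The work goes in short steps, Python scripts to look and compute and a tool call to move; the robot and the scene stay as the last step left them, time stands still between calls to the robot, and variables do not carry over. Pictures are saved under pics/ and viewed, at most 10 in all, crops included, and the job is handed in when it is done.

Besides the shell and the picture viewer there is one more tool, called as name(argument=value, ...) on one line, values as JSON. drive_tool: Moves the arm, as the interface text tells. Its arguments: {"type":"object","properties":{"offset":{"type":"array"},"turn":{"type":"array"},"hand":{"type":"array"},"newtons":{"type":"number"}},"required":["offset","turn","hand"]}

```bash
mkdir -p pics; ls; python3 - <<'E'
from rig import *
import cv2
for n in("side","top"):
    cv2.imwrite(f"pics/{n}0.png",get_image(n)); c=camera_info(n); print(n,{k:(v if not hasattr(v,'tolist') else v.tolist()) for k,v in c.items()})
print(observe())
E
```

```text
pics
side {'fx': 514.9881078562885, 'fy': 514.9881078562885, 'cx': 328.03361883555664, 'cy': 245.15673706525794, 'k1': -0.0020049954204662433, 'world_to_cam': [[-0.9838052472758145, -0.17918635773284902, -0.004414140347641026, 0.5502607040126447], [-0.10901664784515824, 0.6177304455588363, -0.7787968073395565, 0.11277532661355541], [0.14227651220485396, -0.7657031708384895, -0.6272607498024286, 1.2615784835936807], [0.0, 0.0, 0.0, 1.0]]}
top {'fx': 624.5911985159033, 'fy': 624.5911985159033, 'cx': 331.7201471788118, 'cy': 238.97014387502333, 'k1': -0.10449133932476559, 'world_to_cam': [[0.028794839904046063, -0.9995719575812732, -0.005172892038522538, 0.0008202497699684098], [-0.9817878966387538, -0.027309573929828267, -0.18800721578020183, 0.5592447510037859], [0.18778547123926406, 0.010492320473236736, -0.9821540245819566, 1.5405600497957554], [0.0, 0.0, 0.0, 1.0]]}
{'time_s': 0.1, 'q': array([ 6.43826921e+01,  2.18381145e+01,  7.43777638e+01,  3.06433568e-04,
        8.38563256e+01, -1.23375815e+01]), 'qvel': array([-0.0536439 , -0.12008238, -0.14535918, -0.03278349, -0.06829161,
       -0.10981386]), 'joint_efforts': array([ 3.91480891e-03, -4.49217904e+01, -2.31658888e+01, -1.94763697e-04,
        3.64565181e-03,  3.48518108e-05]), 'position': array([0.12624855, 0.5350655 , 0.23077986]), 'tool_rot': array([[-9.73260005e-01,  2.29705594e-01, -5.49650754e-04],
       [ 2.29706088e-01,  9.73259383e-01, -1.13402188e-03],
       [ 2.74461585e-04, -1.22995626e-03, -9.99999206e-01]]), 'ft_force': array([-0.43155084,  0.44444921,  0.08759176]), 'wrist_torque': array([-0.01709173, -0.02071043, -0.01553664]), 'gripper_force': 0.0, 'grip_width': 0.08546046891698984}
```

View pics/top0.png

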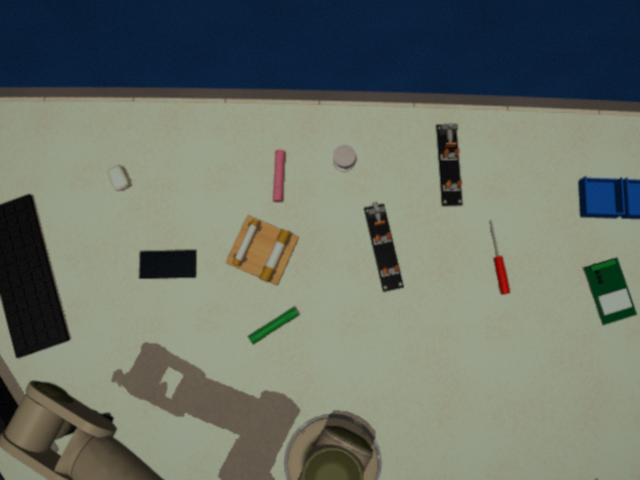

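View pics/side0.png

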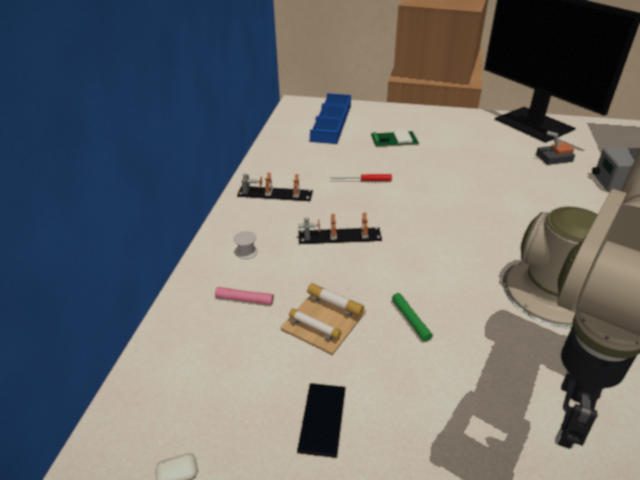

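Top view: the thick fuse (long brass caps) is at (276,254) and the thin one at (246,241). Pink (279,175) and green (274,325) are look-alikes. There are two holders, at (384,247) and (450,165). The one at (384,247), side view (340,235), is nearest the base at about (332,460), so it is the one meant. I'll confirm both in an enlarged crop.

```bash
python3 - <<'E'
import cv2,numpy as np
t=cv2.imread('pics/top0.png');s=cv2.imread('pics/side0.png')
r=lambda im,x,y,w,h,f:cv2.resize(im[y:y+h,x:x+w],None,fx=f,fy=f,interpolation=cv2.INTER_CUBIC)
a=np.hstack([r(t,220,205,100,75,4),r(t,345,200,100,75+20,4)[:300]])
b=np.hstack([r(s,275,270,100,75,4),r(s,290,190,100,75,4)])
cv2.imwrite('pics/crop1.png',np.vstack([a,b]))
E
```

```text
(no output)
```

View pics/crop1.png

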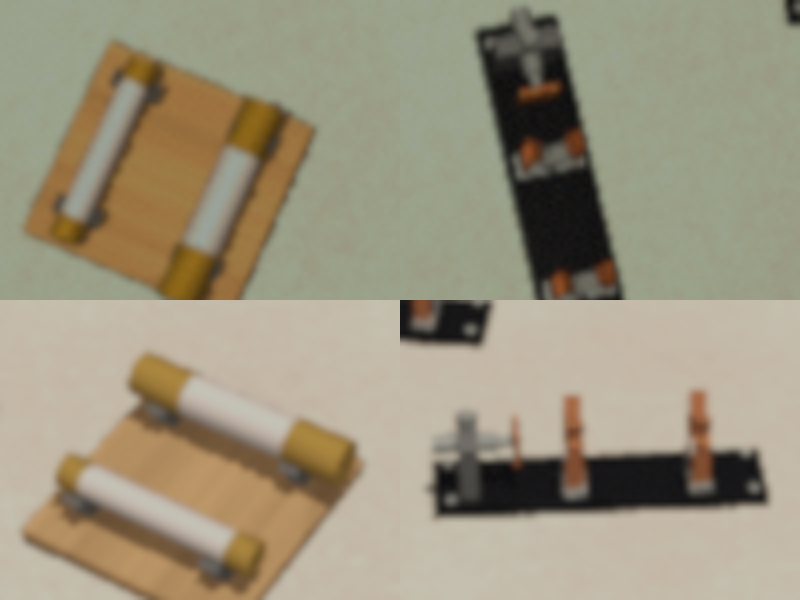

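The crop confirms both: the thick fuse with long caps (left panels), and the near holder with its plate towards +x, away from the robot (right panels). Now I'll measure.

```bash
cat > h.py <<'E'
import cv2,numpy as np
from rig import camera_info
C={n:camera_info(n) for n in("side","top")}
def ray(n,uv):
    c=C[n];x,y=(uv[0]-c['cx'])/c['fx'],(uv[1]-c['cy'])/c['fy']
    p=np.array([x,y]);q=p.copy()
    for _ in range(10): q=p/(1+c['k1']*(q@q))
    M=np.array(c['world_to_cam']);R=M[:3,:3];d=R.T@np.r_[q,1]
    return -R.T@M[:3,3],d/np.linalg.norm(d)
def onz(n,uv,z): o,d=ray(n,uv);return o+d*(z-o[2])/d[2]
def tri(a,b):
    o1,d1=ray('top',a);o2,d2=ray('side',b)
    t=np.linalg.lstsq(np.c_[d1,-d2],o2-o1,rcond=None)[0]
    p,q=o1+d1*t[0],o2+d2*t[1];return (p+q)/2,np.linalg.norm(p-q)
def blobs(m,box,mn=15):
    x,y,w,h=box;k=np.zeros_like(m);k[y:y+h,x:x+w]=m[y:y+h,x:x+w]
    n,l,s,c=cv2.connectedComponentsWithStats(k)
    return [(s[i,4],c[i].round(2),s[i,:4],cv2.minAreaRect(np.argwhere(l==i)[:,::-1].astype(np.float32))) for i in range(1,n) if s[i,4]>=mn]
E
python3 - <<'E'
from h import *
for n,fb,hb in(('top',(222,210,80,78),(355,195,55,105)),('side',(278,275,95,80),(290,205,100,45))):
    im=cv2.imread(f'pics/{n}0.png');H,S,V=cv2.split(cv2.cvtColor(im,cv2.COLOR_BGR2HSV))
    print(n)
    m={'white':((S<55)&(V>110)),'brass':((H>14)&(H<30)&(S>175)),'black':(V<60),'orange':((H<16)&(S>110)&(V>60))}
    for k,b in(('white',fb),('brass',fb),('black',hb),('orange',hb)):
        print(k)
        for r in blobs(m[k].astype(np.uint8),b): print('  ',r[0],r[1],r[2],np.round(r[3][0],1),np.round(r[3][1],1),round(r[3][2],1))
    big=cv2.morphologyEx((m['black']|m['orange']).astype(np.uint8),cv2.MORPH_CLOSE,np.ones((7,7)))
    for p in m: print(k,) if 0 else None
    vis=im.copy()
E
```

```text
top
white
   3124 [261.04 247.41] [222 210  80  78] [261.5 248.5] [77. 79.] 90.0
   220 [245.39 242.09] [235 225  21  35] [245.3 241.9] [ 6.8 36.2] 25.0
   210 [274.68 254.82] [267 242  17  26] [274.7 254.8] [ 8.3 25.9] 24.4
brass
   32 [254.84 222.28] [251 220   8   6] [254.9 222.2] [7.2 4. ] 26.6
   107 [283.28 236.26] [277 231  13  13] [283.5 236.3] [10.  11.3] 21.8
   36 [236.28 262.22] [233 259   8   7] [236.4 262.3] [7.3 4.7] 18.4
   116 [266.45 273.69] [260 267  13  14] [266.7 273.6] [ 9.8 12.1] 26.6
black
   908 [381.33 241.69] [365 207  33  66] [380.9 237.8] [65.5 19.9] 76.4
   261 [390.88 281.39] [380 273  23  18] [391.  280.9] [15.9 20. ] 78.7
orange
   35 [379.46 222.17] [374 220  11   5] [379.1 222.2] [ 3.5 10.4] 78.7
   27 [388.37 235.07] [386 232   5   7] [388. 235.] [6. 4.] 90.0
   29 [377.03 237.66] [375 235   5   7] [377. 238.] [6. 4.] 90.0
   24 [396.12 267.71] [394 265   5   6] [396.  267.5] [5. 4.] 90.0
   28 [384.71 270.36] [382 268   6   6] [384.5 270.5] [5. 5.] 90.0
side
white
   4443 [326.82 310.17] [278 275  95  80] [325.  314.5] [94. 79.] -0.0
   333 [313.27 322.5 ] [295 312  38  24] [313.  322.5] [39.8  8.7] 25.8
brass
black
   757 [339.26 235.65] [299 228  82  15] [339.4 235.3] [12.  80.9] 87.7
orange
   83 [364.75 224.88] [363 213   6  22] [365.5 223.5] [ 5. 21.] 0.0
   75 [333.16 226.24] [331 215   6  21] [333.5 225. ] [20.  5.] 90.0
```

```bash
python3 - <<'E'
from h import *
im=cv2.imread('pics/side0.png');H,S,V=cv2.split(cv2.cvtColor(im,cv2.COLOR_BGR2HSV))
for s in(130,150,165): print(s,[(r[0],r[1]) for r in blobs(((H>14)&(H<32)&(S>s)).astype(np.uint8),(278,275,95,80))])
for r in blobs(((H<25)&(S>110)&(V>40)).astype(np.uint8),(310,205,15,45),5): print('plate side',r[:3])
# holder base
it=cv2.imread('pics/top0.png');Vt=it.max(2)
k=np.zeros_like(Vt);k[195:300,355:410]=(Vt[195:300,355:410]<60);k=cv2.morphologyEx(k,cv2.MORPH_CLOSE,np.ones((15,15)))
pts=np.argwhere(k)[:,::-1].astype(np.float32)+0
bp=cv2.boxPoints(cv2.minAreaRect(pts));print('base top px',bp.round(1).tolist())
w=np.array([onz('top',p,.008) for p in bp]);print(w.round(4).tolist())
ks=(im.max(2)<60).astype(np.uint8);z=np.zeros_like(ks);z[205:250,290:390]=ks[205:250,290:390]
z=cv2.morphologyEx(z,cv2.MORPH_CLOSE,np.ones((9,9)));bs=cv2.boxPoints(cv2.minAreaRect(np.argwhere(z)[:,::-1].astype(np.float32)))
print('base side px',bs.round(1).tolist(),[onz('side',p,.008).round(4)[:2].tolist() for p in bs])
# jaws: top view at heights
J={'b':[(388.37,235.07),(377.03,237.66)],'a':[(396.12,267.71),(384.71,270.36)]}
for n,j in J.items():
    for h in(.055,.065): print(n,h,[onz('top',p,h)[:2].round(4).tolist() for p in j], onz('top',np.mean(j,0),h)[:2].round(4))
print('tri clip b,a (col centre)',tri((382.7,236.4),(333.16,226.2)),tri((390.4,269.0),(364.75,224.9)))
print('b,a upper half',tri((382.7,236.4),(333.3,219.)),tri((390.4,269.0),(365.0,217.)))
print('fuse',tri((274.8,254.9),(334.5,298.6)))
print('caps z39',onz('top',(283.28,236.26),.045),onz('top',(266.45,273.69),.045))
E
```

```text
130 [(np.int32(114), array([314.1 , 289.85])), (np.int32(184), array([354.6 , 308.31])), (np.int32(30), array([292.1 , 312.73])), (np.int32(83), array([336.16, 333.61]))]
150 [(np.int32(92), array([314.08, 289.77])), (np.int32(153), array([354.59, 307.98])), (np.int32(20), array([292.  , 312.65])), (np.int32(57), array([335.93, 333.51]))]
165 []
plate side (np.int32(6), array([318.83, 231.17]), array([318, 230,   3,   3], dtype=int32))
base top px [[363.8999938964844, 208.1999969482422], [383.3999938964844, 203.6999969482422], [402.6000061035156, 286.29998779296875], [383.1000061035156, 290.79998779296875]]
[[0.653, -0.0657, 0.008], [0.6668, -0.1172, 0.008], [0.4479, -0.17, 0.008], [0.4348, -0.1197, 0.008]]
base side px [[298.70001220703125, 230.89999389648438], [379.6000061035156, 227.6999969482422], [380.1000061035156, 239.6999969482422], [299.20001220703125, 243.0]] [[0.6646, -0.1197], [0.4431, -0.174], [0.4362, -0.1196], [0.6513, -0.0673]]
b 0.055 [[0.5728, -0.1276], [0.5652, -0.0988]] [ 0.569  -0.1132]
b 0.065 [[0.5708, -0.1268], [0.5633, -0.0981]] [ 0.567  -0.1125]
a 0.055 [[0.4892, -0.1482], [0.4817, -0.1195]] [ 0.4854 -0.1338]
a 0.065 [[0.4877, -0.1473], [0.4802, -0.1187]] [ 0.484 -0.133]
tri clip b,a (col centre) (array([ 0.56856343, -0.11415348,  0.04191133]), np.float64(0.005765658425385276)) (array([ 0.48452633, -0.13485296,  0.04193413]), np.float64(0.005712156001213594))
b,a upper half (array([ 0.56577789, -0.11230996,  0.06713676]), np.float64(0.0014412762313667181)) (array([ 0.48262453, -0.13252601,  0.06978767]), np.float64(0.0015128405772925487))
fuse (array([0.51502704, 0.16117374, 0.04281649]), np.float64(0.0007588010585724501))
caps z39 [0.56416205 0.14135319 0.045     ] [0.46607589 0.18004315 0.045     ]
```

drive_tool(offset=[[-0.8, -0.47, 0], [-0.8, -0.47, 0], [-0.8, -0.47, 0], [-0.8, -0.47, 0], [-0.8, -0.47, 0], [-0.8, -0.47, 0], [-0.8, -0.47, 0], [-0.8, -0.47, 0], [-0.8, -0.47, 0], [-0.8, -0.47, 0]], turn=[[0, 0, 0], [0, 0, 0], [0, 0, 0], [0, 0, 0], [0, 0, 0], [0, 0, 0], [0, 0, 0], [0, 0, 0], [0, 0, 0], [0, 0, 0]], hand=[1, 1, 1, 1, 1, 1, 1, 1, 1, 1], newtons=80)

```text
time_s: 1.35
position: [0.3952, 0.2778, 0.2311]
tool_rot: [[-0.973, 0.23, -0.001], [0.23, 0.973, -0.0], [0.0, -0.0, -1.0]]
ft_force: [-0.1, -0.6, -0.3]
grip_width: 0.0855
gripper_force: 0.0
```

```bash
cat >> h.py <<'E'
def delta(p,yaw):
    "shift (units, in present tool axes, before turning) and turn about tool z (units) to TCP p, tool x at yaw deg"
    from rig import observe
    s=observe();R=np.array(s['tool_rot']);d=R.T@(np.array(p)-s['position'])/.04
    t=(np.degrees(np.arctan2(R[1,0],R[0,0]))-yaw+180)%360-180
    print('t',round(s['time_s'],2),'pos',s['position'].round(4),'shift',d.round(3),'turn',round(t/6,3),'F',s['ft_force'].round(1),'w',round(s['grip_width'],4),'tilt',R[:2,2].round(4))
E
python3 -c "
from h import *
delta((.515,.161,.14),158.5)"
```

```text
t 1.35 pos [0.3952 0.2778 0.2311] shift [-3.586 -2.154  2.276] turn 1.369 F [-0.1 -0.6 -0.3] w 0.0855 tilt [-0.0005 -0.0002]
```

drive_tool(offset=[[-0.6, -0.36, 0.38], [-0.6, -0.36, 0.38], [-0.6, -0.36, 0.38], [-0.6, -0.36, 0.38], [-0.6, -0.36, 0.38], [-0.6, -0.36, 0.38], [0, 0, 0], [0, 0, 0], [0, 0, 0], [0, 0, 0]], turn=[[0, 0, 0], [0, 0, 0], [0, 0, 0], [0, 0, 0], [0, 0, 0], [0, 0, 0], [0, 0, 0.7], [0, 0, 0.67], [0, 0, 0], [0, 0, 0]], hand=[1, 1, 1, 1, 1, 1, 1, 1, 1, 1])

```text
time_s: 2.6
position: [0.5148, 0.1617, 0.14]
tool_rot: [[-0.931, 0.365, -0.0], [0.365, 0.931, -0.0], [0.0, -0.0, -1.0]]
ft_force: [0.1, 0.6, -0.8]
grip_width: 0.085
gripper_force: 0.0
```

```bash
python3 - <<'E'
from h import *
from rig import get_image
t=get_image('top');s=get_image('side')
r=lambda im,x,y,w,h,f:cv2.resize(im[y:y+h,x:x+w],None,fx=f,fy=f,interpolation=cv2.INTER_CUBIC)
cv2.imwrite('pics/c2.png',np.hstack([r(t,210,190,130,150,3),r(s,260,230,130,150,3)]))
delta((.515,.161,.02),158.5)
E
```

```text
t 2.7 pos [0.5148 0.1617 0.1401] shift [-0.01  -0.014  3.003] turn 0.01 F [ 0.7 -0.3  0.4] w 0.0853 tilt [-0.0001 -0.    ]
```

View pics/c2.png

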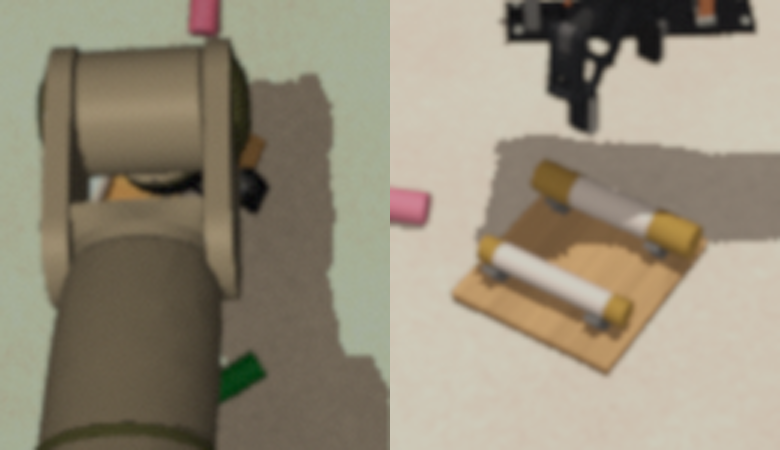

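The gripper hangs above the fuse, side crop (580,120), aligned across it; the arm hides the fuse in the top view. Next I descend and grip.

drive_tool(offset=[[0, 0, 0.5], [0, 0, 0.5], [0, 0, 0.5], [0, 0, 0.5], [0, 0, 0.5], [0, 0, 0.5], [0, 0, 0], [0, 0, 0], [0, 0, 0], [0, 0, 0]], turn=[[0, 0, 0], [0, 0, 0], [0, 0, 0], [0, 0, 0], [0, 0, 0], [0, 0, 0], [0, 0, 0], [0, 0, 0], [0, 0, 0], [0, 0, 0]], hand=[1, 1, 1, 1, 1, 1, 1, 0.5, 0.3, 0.2], newtons=30)

```text
time_s: 3.95
position: [0.5151, 0.1617, 0.0207]
tool_rot: [[-0.93, 0.366, 0.001], [0.366, 0.93, 0.0], [-0.001, 0.0, -1.0]]
ft_force: [-0.2, -0.0, 0.3]
grip_width: 0.0321
gripper_force: 0.0
```

drive_tool(offset=[[0, 0, 0], [0, 0, 0], [0, 0, 0], [0, 0, 0], [0, 0, 0], [0, 0, 0], [0, 0, 0], [0, 0, 0], [0, 0, 0], [0, 0, 0]], turn=[[0, 0, 0], [0, 0, 0], [0, 0, 0], [0, 0, 0], [0, 0, 0], [0, 0, 0], [0, 0, 0], [0, 0, 0], [0, 0, 0], [0, 0, 0]], hand=[0, 0, 0, 0, 0, 0, 0, 0, 0, 0], newtons=80)

```text
time_s: 5.2
position: [0.5157, 0.1625, 0.021]
tool_rot: [[-0.93, 0.367, 0.003], [0.367, 0.93, 0.002], [-0.002, 0.003, -1.0]]
ft_force: [0.2, 5.8, 3.9]
grip_width: 0.0249
gripper_force: 78.2
```

drive_tool(offset=[[0, 0, -0.2], [0, 0, -0.4], [0, 0, -0.5], [0, 0, -0.5], [0, 0, -0.5], [0, 0, -0.5], [0, 0, -0.4], [0, 0, 0], [0, 0, 0], [0, 0, 0]], turn=[[0, 0, 0], [0, 0, 0], [0, 0, 0], [0, 0, 0], [0, 0, 0], [0, 0, 0], [0, 0, 0], [0, 0, 0], [0, 0, 0], [0, 0, 0]], hand=[0, 0, 0, 0, 0, 0, 0, 0, 0, 0])

```text
time_s: 6.45
position: [0.5145, 0.1615, 0.1394]
tool_rot: [[-0.93, 0.367, -0.002], [0.367, 0.93, -0.0], [0.001, -0.001, -1.0]]
ft_force: [0.7, 0.0, -1.4]
grip_width: 0.0247
gripper_force: 78.5
```

```bash
python3 - <<'E'
from h import *
delta((.5105,-.1273,.14),193.8)
E
```

```text
t 6.45 pos [0.5145 0.1615 0.1394] shift [-2.553 -6.755 -0.014] turn -5.884 F [ 0.7  0.  -1.4] w 0.0247 tilt [-0.0016 -0.0002]
```

drive_tool(offset=[[-0.255, -0.675, 0], [-0.255, -0.675, 0], [-0.255, -0.675, 0], [-0.255, -0.675, 0], [-0.255, -0.675, 0], [-0.255, -0.675, 0], [-0.255, -0.675, 0], [-0.255, -0.675, 0], [-0.255, -0.675, 0], [-0.255, -0.675, 0]], turn=[[0, 0, 0], [0, 0, 0], [0, 0, 0], [0, 0, 0], [0, 0, 0], [0, 0, 0], [0, 0, 0], [0, 0, 0], [0, 0, 0], [0, 0, 0]], hand=[0, 0, 0, 0, 0, 0, 0, 0, 0, 0])

```text
time_s: 7.7
position: [0.5106, -0.1279, 0.1396]
tool_rot: [[-0.93, 0.367, -0.001], [0.367, 0.93, 0.0], [0.001, 0.0, -1.0]]
ft_force: [-0.2, -0.5, -1.1]
grip_width: 0.0247
gripper_force: 78.7
```

drive_tool(offset=[[0, 0, 0], [0, 0, 0], [0, 0, 0], [0, 0, 0], [0, 0, 0], [0, 0, 0], [0, 0, 0], [0, 0, 0], [0, 0, 0], [0, 0, 0]], turn=[[0, 0, -0.98], [0, 0, -0.98], [0, 0, -0.98], [0, 0, -0.98], [0, 0, -0.98], [0, 0, -0.98], [0, 0, 0], [0, 0, 0], [0, 0, 0], [0, 0, 0]], hand=[0, 0, 0, 0, 0, 0, 0, 0, 0, 0])

```text
time_s: 8.95
position: [0.5108, -0.127, 0.1401]
tool_rot: [[-0.971, -0.238, -0.0], [-0.238, 0.971, 0.0], [0.0, 0.0, -1.0]]
ft_force: [-0.2, 0.6, -1.5]
grip_width: 0.0249
gripper_force: 78.8
```

```bash
python3 - <<'E'
from h import *
from rig import get_image
t=get_image('top');s=get_image('side')
cv2.imwrite('pics/t3.png',t);cv2.imwrite('pics/s3.png',s)
r=lambda im,x,y,w,h,f:cv2.resize(im[y:y+h,x:x+w],None,fx=f,fy=f,interpolation=cv2.INTER_CUBIC)
cv2.imwrite('pics/c3.png',np.hstack([r(t,330,190,100,130,4),r(s,290,130,100,130,4)]))
delta((.5105,-.1273,.14),193.8)
E
```

```text
t 9.05 pos [ 0.5108 -0.127   0.1401] shift [ 0.01  -0.006  0.003] turn -0.006 F [-0.4 -0.4 -1. ] w 0.0248 tilt [-0. -0.]
```

View pics/c3.png

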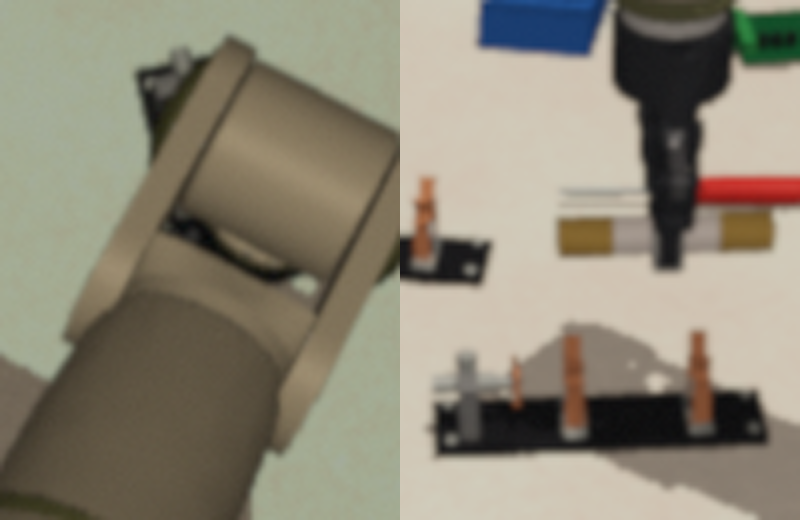

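Side crop: the held fuse is level at about (665,233). Below it are the clips at (572,385) and (700,385) and the plate at (517,383). I'll measure the fuse relative to the clips in the holder's vertical plane.

```bash
python3 - <<'E'
from h import *
a=np.radians(13.8);u=np.array([np.cos(a),np.sin(a),0]);n=np.array([-u[1],u[0],0]);lat=-.2455
def pl(uv):
    o,d=ray('side',uv);p=o+d*(lat-o@n)/(d@n);return np.r_[p@u,p[2]].round(4)
im=cv2.imread('pics/s3.png');H,S,V=cv2.split(cv2.cvtColor(im,cv2.COLOR_BGR2HSV))
bl=[r for r in blobs(((H>14)&(H<32)&(S>120)).astype(np.uint8),(425-100,175,70,25)) if r[0]>30]
for r in bl: print(r[0],r[1],r[2],pl(r[1]))
P=[(b[2][0]-.5,b[1][1]) for b in bl]+[(b[2][0]+b[2][2]-.5,b[1][1]) for b in bl]
print('edges',[(p[0],pl(p).tolist()) for p in P])
m=np.mean([b[1] for b in bl],0);q=onz('side',m,.159);print('fuse z.159: u,lat',q@u,q@n,q)
M=((H<16)&(S>100)&(V>60)).astype(np.uint8)
for r in blobs(M,(290,205,100,40),5):
    print('orange',r[0],r[1],r[2],pl((r[1][0],r[1][1])),pl((r[1][0],r[2][1]-.5)))
print('plate row',[(x,im[226,x].tolist()) for x in range(315,325)])
for x in(318,319,320,321): print(x,pl((x,226)))
tcp=np.array([.5108,-.127,0]);print('tcp',tcp@u,tcp@n)
E
```

```text
102 [376.28 187.06] [371 183  12   9] [0.4106 0.1624]
99 [335.94 188.53] [330 185  13   8] [0.5152 0.1624]
edges [(np.float64(370.5), [0.4257, 0.163]), (np.float64(329.5), [0.5319, 0.1631]), (np.float64(382.5), [0.3943, 0.1617]), (np.float64(342.5), [0.4982, 0.1617])]
fuse z.159: u,lat 0.46234848617350915 -0.250789754655267 [ 0.50882421 -0.13326494  0.159     ]
orange 93 [364.61 225.29] [362 213   7  23] [0.436  0.0405] [0.4377 0.0832]
orange 109 [333.13 225.52] [331 214   6  23] [0.5223 0.0439] [0.5223 0.084 ]
orange 15 [318.93 227.2 ] [318 222   3  10] [0.561  0.0402] [0.5607 0.0594]
plate row [(315, [119, 130, 135]), (316, [118, 129, 135]), (317, [105, 117, 129]), (318, [83, 100, 131]), (319, [78, 99, 135]), (320, [96, 112, 134]), (321, [109, 122, 135]), (322, [112, 125, 137]), (323, [112, 126, 137]), (324, [112, 125, 137])]
318 [0.5635 0.0444]
319 [0.5608 0.0442]
320 [0.558  0.0441]
321 [0.5553 0.044 ]
tcp 0.46576164106536233 -0.24517694367966292
```

drive_tool(offset=[[0, -0.01, 0.35], [0, 0, 0.35], [0, 0, 0.35], [0, 0, 0.35], [0, 0, 0.35], [0, 0, 0.25], [0, 0, 0.1], [0, 0, 0], [0, 0, 0], [0, 0, 0]], turn=[[0, 0, 0], [0, 0, 0], [0, 0, 0], [0, 0, 0], [0, 0, 0], [0, 0, 0], [0, 0, 0], [0, 0, 0], [0, 0, 0], [0, 0, 0]], hand=[0, 0, 0, 0, 0, 0, 0, 0, 0, 0])

```text
time_s: 10.3
position: [0.5111, -0.1274, 0.0565]
tool_rot: [[-0.971, -0.238, 0.001], [-0.238, 0.971, -0.0], [-0.001, -0.001, -1.0]]
ft_force: [-0.3, -0.4, -1.9]
grip_width: 0.0247
gripper_force: 78.8
```

drive_tool(offset=[[0, 0, 0.025], [0, 0, 0.025], [0, 0, 0.025], [0, 0, 0.025], [0, 0, 0.025], [0, 0, 0], [0, 0, 0], [0, 0, 0], [0, 0, 0], [0, 0, 0]], turn=[[0, 0, 0], [0, 0, 0], [0, 0, 0], [0, 0, 0], [0, 0, 0], [0, 0, 0], [0, 0, 0], [0, 0, 0], [0, 0, 0], [0, 0, 0]], hand=[0, 0, 0, 0, 0, 0, 0, 0, 0, 0])

```text
time_s: 11.55
position: [0.511, -0.1274, 0.0512]
tool_rot: [[-0.971, -0.238, 0.0], [-0.238, 0.971, -0.0], [-0.0, -0.0, -1.0]]
ft_force: [1.2, -0.2, -1.3]
grip_width: 0.0248
gripper_force: 78.8
```

drive_tool(offset=[[0, 0, 0.02], [0, 0, 0.02], [0, 0, 0.02], [0, 0, 0.02], [0, 0, 0.02], [0, 0, 0], [0, 0, 0], [0, 0, 0], [0, 0, 0], [0, 0, 0]], turn=[[0, 0, 0], [0, 0, 0], [0, 0, 0], [0, 0, 0], [0, 0, 0], [0, 0, 0], [0, 0, 0], [0, 0, 0], [0, 0, 0], [0, 0, 0]], hand=[0, 0, 0, 0, 0, 0, 0, 0, 0, 0])

```text
time_s: 12.8
position: [0.5112, -0.1274, 0.0474]
tool_rot: [[-0.971, -0.238, 0.001], [-0.238, 0.971, -0.0], [-0.001, -0.001, -1.0]]
ft_force: [-0.4, -0.6, 5.7]
grip_width: 0.0248
gripper_force: 79.3
```

```bash
python3 - <<'E'
from rig import observe
s=observe();print(s['ft_force'],s['wrist_torque'],s['position'])
E
```

```text
[-0.42274787 -0.6476569   5.71021881] [-0.05093124 -0.11757271  0.01524576] [ 0.5112265  -0.12742711  0.04743549]
```

drive_tool(offset=[[0, 0, 0.025], [0, 0, 0.025], [0, 0, 0.025], [0, 0, 0.025], [0, 0, 0.025], [0, 0, 0.025], [0, 0, 0], [0, 0, 0], [0, 0, 0], [0, 0, 0]], turn=[[0, 0, 0], [0, 0, 0], [0, 0, 0], [0, 0, 0], [0, 0, 0], [0, 0, 0], [0, 0, 0], [0, 0, 0], [0, 0, 0], [0, 0, 0]], hand=[0, 0, 0, 0, 0, 0, 0, 0, 0, 0])

```text
time_s: 14.05
position: [0.5117, -0.1276, 0.0421]
tool_rot: [[-0.971, -0.238, 0.003], [-0.238, 0.971, -0.001], [-0.002, -0.002, -1.0]]
ft_force: [-0.6, 0.8, 10.2]
grip_width: 0.0249
gripper_force: 79.8
```

drive_tool(offset=[[0, 0, 0.025], [0, 0, 0.025], [0, 0, 0.025], [0, 0, 0.025], [0, 0, 0.025], [0, 0, 0.025], [0, 0, 0], [0, 0, 0], [0, 0, 0], [0, 0, 0]], turn=[[0, 0, 0], [0, 0, 0], [0, 0, 0], [0, 0, 0], [0, 0, 0], [0, 0, 0], [0, 0, 0], [0, 0, 0], [0, 0, 0], [0, 0, 0]], hand=[0, 0, 0, 0, 0, 0, 0, 0, 0, 0])

```text
time_s: 15.3
position: [0.5114, -0.1274, 0.0354]
tool_rot: [[-0.971, -0.238, 0.001], [-0.238, 0.971, -0.0], [-0.001, -0.001, -1.0]]
ft_force: [2.1, 0.5, 3.9]
grip_width: 0.0249
gripper_force: 79.8
```

drive_tool(offset=[[0, 0, 0.025], [0, 0, 0.025], [0, 0, 0.025], [0, 0, 0.025], [0, 0, 0.025], [0, 0, 0.025], [0, 0, 0.025], [0, 0, 0], [0, 0, 0], [0, 0, 0]], turn=[[0, 0, 0], [0, 0, 0], [0, 0, 0], [0, 0, 0], [0, 0, 0], [0, 0, 0], [0, 0, 0], [0, 0, 0], [0, 0, 0], [0, 0, 0]], hand=[0, 0, 0, 0, 0, 0, 0, 0, 0, 0])

```text
time_s: 16.55
position: [0.5106, -0.1272, 0.0278]
tool_rot: [[-0.971, -0.238, -0.001], [-0.238, 0.971, 0.0], [0.001, 0.001, -1.0]]
ft_force: [0.6, -0.7, -7.2]
grip_width: 0.0249
gripper_force: 78.8
```

drive_tool(offset=[[0, 0, 0.015], [0, 0, 0.015], [0, 0, 0.01], [0, 0, 0], [0, 0, 0], [0, 0, 0], [0, 0, 0], [0, 0, 0], [0, 0, 0], [0, 0, 0]], turn=[[0, 0, 0], [0, 0, 0], [0, 0, 0], [0, 0, 0], [0, 0, 0], [0, 0, 0], [0, 0, 0], [0, 0, 0], [0, 0, 0], [0, 0, 0]], hand=[0, 0, 0, 0, 0, 0, 0, 0, 0, 0])

```text
time_s: 17.8
position: [0.511, -0.1274, 0.0266]
tool_rot: [[-0.971, -0.238, 0.0], [-0.238, 0.971, -0.0], [-0.0, -0.0, -1.0]]
ft_force: [1.9, -0.2, -1.7]
grip_width: 0.0247
gripper_force: 78.9
```

drive_tool(offset=[[0, 0, 0.01], [0, 0, 0], [0, 0, 0], [0, 0, 0], [0, 0, 0], [0, 0, 0], [0, 0, 0], [0, 0, 0], [0, 0, 0], [0, 0, 0]], turn=[[0, 0, 0], [0, 0, 0], [0, 0, 0], [0, 0, 0], [0, 0, 0], [0, 0, 0], [0, 0, 0], [0, 0, 0], [0, 0, 0], [0, 0, 0]], hand=[0, 0, 0, 0, 0, 0, 0, 0, 0, 0])

```text
time_s: 19.05
position: [0.511, -0.1274, 0.0262]
tool_rot: [[-0.971, -0.238, 0.0], [-0.238, 0.971, -0.0], [-0.0, -0.0, -1.0]]
ft_force: [-1.0, 0.2, 2.3]
grip_width: 0.0249
gripper_force: 79.1
```

```bash
python3 - <<'E'
from h import *
from rig import get_image
s=get_image('side');cv2.imwrite('pics/s4.png',s)
cv2.imwrite('pics/c4.png',cv2.resize(s[190:260,285:390],None,fx=7,fy=7,interpolation=cv2.INTER_CUBIC))
E
```

```text
(no output)
```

View pics/c4.png

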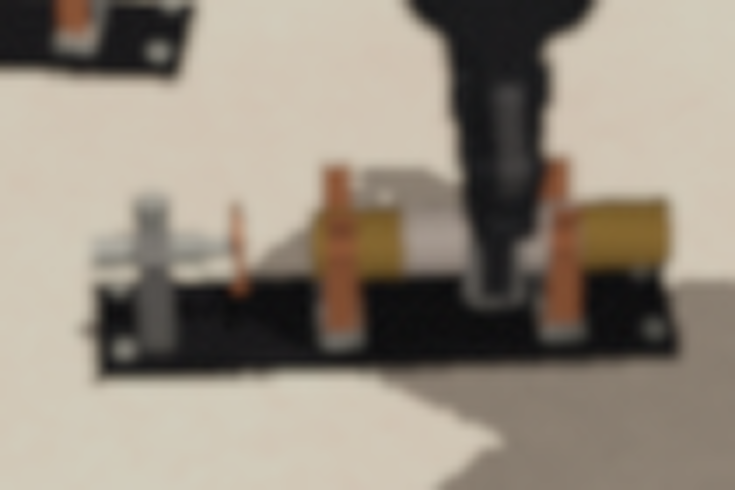

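The fuse sits in both clips. Its end is at crop x of about 312 and the plate face at about 245, a gap of about 26 mm. I slide it along tool −x and watch the force.

drive_tool(offset=[[-0.05, 0, 0], [-0.05, 0, 0], [-0.05, 0, 0], [-0.05, 0, 0], [-0.05, 0, 0], [-0.05, 0, 0], [-0.05, 0, 0], [-0.05, 0, 0], [0, 0, 0], [0, 0, 0]], turn=[[0, 0, 0], [0, 0, 0], [0, 0, 0], [0, 0, 0], [0, 0, 0], [0, 0, 0], [0, 0, 0], [0, 0, 0], [0, 0, 0], [0, 0, 0]], hand=[0, 0, 0, 0, 0, 0, 0, 0, 0, 0])

```text
time_s: 20.35
position: [0.5248, -0.1241, 0.026]
tool_rot: [[-0.971, -0.239, -0.004], [-0.239, 0.971, -0.001], [0.004, 0.0, -1.0]]
ft_force: [-8.8, -5.4, 5.3]
grip_width: 0.0248
gripper_force: 79.6
```

drive_tool(offset=[[-0.02, 0, 0], [-0.02, 0, 0], [-0.02, 0, 0], [-0.02, 0, 0], [-0.02, 0, 0], [-0.02, 0, 0], [-0.02, 0, 0], [-0.02, 0, 0], [-0.02, 0, 0], [-0.02, 0, 0]], turn=[[0, 0, 0], [0, 0, 0], [0, 0, 0], [0, 0, 0], [0, 0, 0], [0, 0, 0], [0, 0, 0], [0, 0, 0], [0, 0, 0], [0, 0, 0]], hand=[0, 0, 0, 0, 0, 0, 0, 0, 0, 0])

```text
time_s: 21.6
position: [0.5323, -0.1223, 0.026]
tool_rot: [[-0.971, -0.239, -0.005], [-0.239, 0.971, -0.001], [0.005, 0.0, -1.0]]
ft_force: [-9.8, -6.2, 5.7]
grip_width: 0.0247
gripper_force: 79.7
```

```bash
cat > m.py <<'E'
from h import *
from rig import get_image,observe
import sys
s=get_image('side');cv2.imwrite('pics/%s.png'%sys.argv[1],s)
a=np.radians(13.8);u=np.array([np.cos(a),np.sin(a),0]);n=np.array([-u[1],u[0],0]);lat=-.2455
def pl(uv):
    o,d=ray('side',uv);p=o+d*(lat-o@n)/(d@n);return p@u
hsv=cv2.cvtColor(s,cv2.COLOR_BGR2HSV);H,S,V=cv2.split(hsv)
x0=300
for y in(223,224,225): print(y,'H',H[y,312:334].tolist(),'S',S[y,312:334].tolist())
# right end of the fuse: sub-pixel edge in saturation, rows 220-226
for y in(221,223,225):
    r=S[y,365:392].astype(float);i=np.argmin(np.diff(r));print('end',y,r.astype(int).tolist()[8:])
o=observe();print(o['position'].round(4),o['position']@u,(o['ft_force']@u).round(2),o['ft_force'].round(1))
E
python3 m.py s5
```

```text
223 H [19, 19, 19, 19, 18, 17, 13, 11, 15, 18, 19, 19, 19, 20, 19, 19, 19, 19, 18, 15, 12, 11] S [34, 34, 35, 34, 36, 45, 74, 97, 86, 113, 149, 162, 163, 164, 162, 161, 163, 163, 163, 159, 158, 158]
224 H [23, 21, 21, 20, 19, 16, 11, 12, 15, 17, 19, 20, 19, 19, 19, 20, 20, 19, 18, 15, 12, 11] S [24, 26, 30, 32, 34, 44, 85, 104, 88, 107, 147, 162, 162, 160, 162, 162, 162, 162, 162, 160, 157, 155]
225 H [24, 24, 24, 24, 20, 15, 11, 11, 15, 18, 19, 20, 19, 19, 20, 19, 20, 20, 18, 15, 12, 11] S [21, 22, 22, 22, 26, 44, 89, 107, 91, 108, 144, 163, 161, 160, 162, 160, 160, 162, 162, 159, 156, 154]
end 221 [47, 35, 33, 32, 33, 33, 33, 33, 33, 34, 34, 33, 33, 33, 34, 34, 35, 34, 33]
end 223 [50, 36, 34, 33, 33, 34, 34, 33, 34, 34, 34, 34, 34, 33, 33, 33, 33, 34, 33]
end 225 [47, 34, 32, 34, 35, 35, 36, 34, 34, 33, 33, 34, 34, 34, 33, 32, 32, 32, 32]
[ 0.5324 -0.1222  0.026 ] 0.48787135052648495 -10.17 [-8.8 -6.6  5.9]
```

drive_tool(offset=[[-0.005, 0, 0], [-0.005, 0, 0], [-0.005, 0, 0], [-0.005, 0, 0], [-0.005, 0, 0], [-0.005, 0, 0], [-0.005, 0, 0], [-0.005, 0, 0], [-0.005, 0, 0], [-0.005, 0, 0]], turn=[[0, 0, 0], [0, 0, 0], [0, 0, 0], [0, 0, 0], [0, 0, 0], [0, 0, 0], [0, 0, 0], [0, 0, 0], [0, 0, 0], [0, 0, 0]], hand=[0, 0, 0, 0, 0, 0, 0, 0, 0, 0])

```text
time_s: 22.9
position: [0.5342, -0.1218, 0.026]
tool_rot: [[-0.971, -0.239, -0.005], [-0.239, 0.971, -0.001], [0.005, 0.001, -1.0]]
ft_force: [-10.7, -6.0, 6.7]
grip_width: 0.0248
gripper_force: 79.7
```

drive_tool(offset=[[-0.005, 0, 0], [-0.005, 0, 0], [-0.005, 0, 0], [-0.005, 0, 0], [-0.005, 0, 0], [0, 0, 0], [0, 0, 0], [0, 0, 0], [0, 0, 0], [0, 0, 0]], turn=[[0, 0, 0], [0, 0, 0], [0, 0, 0], [0, 0, 0], [0, 0, 0], [0, 0, 0], [0, 0, 0], [0, 0, 0], [0, 0, 0], [0, 0, 0]], hand=[0, 0, 0, 0, 0, 0, 0, 0, 0, 0])

```text
time_s: 24.15
position: [0.5352, -0.1215, 0.026]
tool_rot: [[-0.971, -0.239, -0.005], [-0.239, 0.971, -0.001], [0.005, 0.0, -1.0]]
ft_force: [-9.8, -6.0, 5.9]
grip_width: 0.0249
gripper_force: 79.7
```

```bash
python3 m.py s6 | grep -v end
```

```text
223 H [19, 19, 19, 18, 18, 16, 12, 12, 17, 19, 19, 19, 19, 19, 19, 19, 20, 19, 19, 15, 12, 11] S [34, 34, 35, 36, 36, 45, 77, 127, 154, 162, 162, 162, 162, 161, 163, 161, 163, 163, 162, 160, 158, 158]
224 H [20, 21, 21, 20, 18, 16, 11, 12, 17, 19, 19, 20, 19, 19, 19, 19, 19, 19, 18, 15, 12, 11] S [25, 28, 30, 32, 33, 46, 91, 140, 159, 161, 162, 162, 160, 160, 162, 160, 162, 161, 160, 159, 156, 155]
225 H [23, 23, 24, 22, 20, 14, 11, 12, 17, 19, 19, 20, 19, 19, 19, 19, 19, 19, 18, 15, 12, 11] S [20, 21, 23, 24, 27, 47, 92, 135, 154, 161, 163, 164, 160, 162, 162, 162, 162, 164, 160, 158, 156, 153]
[ 0.5352 -0.1216  0.026 ] 0.4907320219339565 -11.8 [-10.5  -6.9   6.3]
```

drive_tool(offset=[[-0.005, 0, 0], [-0.005, 0, 0], [-0.005, 0, 0], [-0.005, 0, 0], [-0.005, 0, 0], [0, 0, 0], [0, 0, 0], [0, 0, 0], [0, 0, 0], [0, 0, 0]], turn=[[0, 0, 0], [0, 0, 0], [0, 0, 0], [0, 0, 0], [0, 0, 0], [0, 0, 0], [0, 0, 0], [0, 0, 0], [0, 0, 0], [0, 0, 0]], hand=[0, 0, 0, 0, 0, 0, 0, 0, 0, 0])

```text
time_s: 25.45
position: [0.5362, -0.1213, 0.026]
tool_rot: [[-0.971, -0.239, -0.005], [-0.239, 0.971, -0.001], [0.005, 0.0, -1.0]]
ft_force: [-10.5, -6.5, 5.9]
grip_width: 0.0249
gripper_force: 79.7
```

```bash
python3 m.py s7 | grep -v end
```

```text
223 H [19, 20, 19, 18, 18, 17, 12, 14, 18, 19, 19, 20, 20, 19, 19, 19, 19, 19, 18, 15, 12, 11] S [35, 36, 35, 34, 37, 46, 83, 144, 162, 164, 162, 161, 161, 161, 161, 161, 163, 163, 161, 159, 158, 157]
224 H [21, 21, 21, 20, 19, 15, 12, 14, 17, 19, 20, 19, 19, 20, 19, 20, 19, 19, 18, 15, 12, 11] S [27, 27, 30, 32, 35, 48, 94, 146, 160, 162, 162, 162, 160, 162, 162, 162, 164, 161, 160, 159, 157, 155]
225 H [24, 23, 24, 22, 20, 15, 11, 13, 17, 19, 19, 19, 20, 19, 19, 19, 19, 19, 18, 15, 12, 11] S [23, 21, 23, 24, 27, 45, 95, 142, 159, 161, 162, 162, 162, 160, 160, 162, 162, 164, 162, 160, 156, 154]
[ 0.5362 -0.1213  0.026 ] 0.4917319878349736 -12.26 [-11.   -6.7   6. ]
```

drive_tool(offset=[[-0.005, 0, 0], [-0.005, 0, 0], [-0.005, 0, 0], [-0.005, 0, 0], [-0.005, 0, 0], [0, 0, 0], [0, 0, 0], [0, 0, 0], [0, 0, 0], [0, 0, 0]], turn=[[0, 0, 0], [0, 0, 0], [0, 0, 0], [0, 0, 0], [0, 0, 0], [0, 0, 0], [0, 0, 0], [0, 0, 0], [0, 0, 0], [0, 0, 0]], hand=[0, 0, 0, 0, 0, 0, 0, 0, 0, 0])

```text
time_s: 26.75
position: [0.5366, -0.1212, 0.026]
tool_rot: [[-0.971, -0.239, -0.006], [-0.239, 0.971, -0.001], [0.006, 0.001, -1.0]]
ft_force: [-13.1, -8.5, 7.3]
grip_width: 0.0249
gripper_force: 79.8
```

```bash
python3 m.py s8 | grep -v end
```

```text
223 H [19, 19, 19, 18, 18, 14, 11, 15, 18, 19, 19, 19, 19, 19, 19, 19, 19, 19, 18, 15, 12, 11] S [34, 34, 35, 35, 38, 52, 97, 146, 162, 163, 163, 162, 163, 161, 161, 161, 163, 163, 162, 160, 158, 155]
224 H [23, 21, 21, 19, 19, 14, 11, 14, 18, 19, 19, 19, 19, 20, 19, 19, 19, 19, 18, 15, 12, 11] S [26, 29, 30, 31, 33, 47, 101, 149, 162, 161, 162, 160, 162, 162, 160, 162, 161, 163, 160, 159, 155, 155]
225 H [27, 23, 21, 25, 22, 15, 11, 14, 18, 19, 19, 20, 20, 19, 19, 19, 19, 19, 18, 16, 12, 11] S [21, 21, 22, 24, 25, 42, 97, 145, 162, 163, 164, 162, 162, 160, 162, 162, 164, 164, 162, 159, 156, 154]
[ 0.5366 -0.1212  0.026 ] 0.49220975165786074 -14.21 [-12.8  -7.5   7.5]
```

drive_tool(offset=[[-0.005, 0, 0], [-0.005, 0, 0], [-0.005, 0, 0], [-0.005, 0, 0], [-0.005, 0, 0], [0, 0, 0], [0, 0, 0], [0, 0, 0], [0, 0, 0], [0, 0, 0]], turn=[[0, 0, 0], [0, 0, 0], [0, 0, 0], [0, 0, 0], [0, 0, 0], [0, 0, 0], [0, 0, 0], [0, 0, 0], [0, 0, 0], [0, 0, 0]], hand=[0, 0, 0, 0, 0, 0, 0, 0, 0, 0])

```text
time_s: 28.05
position: [0.5374, -0.121, 0.026]
tool_rot: [[-0.971, -0.239, -0.006], [-0.239, 0.971, -0.001], [0.006, 0.001, -1.0]]
ft_force: [-14.8, -8.5, 8.8]
grip_width: 0.0251
gripper_force: 79.9
```

```bash
python3 m.py s9 | grep -v end
```

```text
223 H [19, 19, 19, 18, 18, 14, 12, 16, 18, 19, 19, 19, 19, 19, 19, 19, 19, 19, 18, 15, 12, 10] S [35, 34, 35, 35, 38, 58, 112, 153, 161, 162, 162, 163, 161, 161, 161, 165, 163, 162, 160, 158, 158, 156]
224 H [21, 21, 20, 19, 18, 13, 12, 16, 18, 19, 19, 20, 19, 19, 19, 19, 20, 19, 18, 15, 12, 11] S [28, 27, 28, 31, 34, 58, 115, 151, 162, 162, 162, 162, 162, 162, 160, 162, 162, 162, 161, 159, 155, 155]
225 H [27, 23, 24, 25, 20, 14, 12, 16, 18, 19, 19, 19, 19, 19, 19, 20, 19, 19, 18, 15, 12, 11] S [21, 21, 23, 25, 27, 55, 111, 152, 162, 164, 164, 162, 162, 162, 162, 162, 162, 162, 162, 159, 156, 154]
[ 0.5374 -0.121   0.026 ] 0.49303280637432 -15.28 [-13.7  -8.3   8.1]
```

drive_tool(offset=[[-0.006, 0, 0], [-0.006, 0, 0], [-0.006, 0, 0], [-0.006, 0, 0], [-0.006, 0, 0], [-0.006, 0, 0], [0, 0, 0], [0, 0, 0], [0, 0, 0], [0, 0, 0]], turn=[[0, 0, 0], [0, 0, 0], [0, 0, 0], [0, 0, 0], [0, 0, 0], [0, 0, 0], [0, 0, 0], [0, 0, 0], [0, 0, 0], [0, 0, 0]], hand=[0, 0, 0, 0, 0, 0, 0, 0, 0, 0])

```text
time_s: 29.35
position: [0.5386, -0.1207, 0.0259]
tool_rot: [[-0.971, -0.239, -0.007], [-0.239, 0.971, -0.001], [0.007, 0.001, -1.0]]
ft_force: [-15.7, -9.3, 7.5]
grip_width: 0.0247
gripper_force: 79.9
```

```bash
python3 m.py s10 | grep -v end
```

```text
223 H [19, 19, 19, 18, 17, 13, 13, 17, 19, 20, 19, 19, 19, 19, 19, 19, 19, 19, 19, 16, 12, 11] S [34, 34, 35, 35, 43, 77, 135, 160, 161, 164, 162, 161, 161, 161, 165, 163, 163, 162, 162, 162, 158, 158]
224 H [23, 21, 20, 19, 16, 11, 13, 17, 19, 19, 19, 19, 19, 20, 19, 19, 20, 19, 18, 15, 12, 11] S [26, 27, 28, 31, 43, 86, 139, 158, 163, 160, 164, 162, 160, 162, 162, 162, 163, 161, 161, 159, 159, 155]
225 H [23, 23, 24, 22, 15, 11, 13, 17, 19, 19, 20, 19, 19, 19, 19, 19, 19, 19, 18, 15, 12, 11] S [21, 21, 23, 25, 39, 88, 136, 159, 163, 164, 164, 162, 162, 162, 162, 164, 164, 162, 160, 157, 154, 154]
[ 0.5386 -0.1207  0.0259] 0.49431456371449106 -16.17 [-14.6  -8.5   8.3]
```

drive_tool(offset=[[0.015, 0, 0], [0.015, 0, 0], [0.015, 0, 0], [0.015, 0, 0], [0.01, 0, 0], [0, 0, 0], [0, 0, 0], [0, 0, 0], [0, 0, 0], [0, 0, 0]], turn=[[0, 0, 0], [0, 0, 0], [0, 0, 0], [0, 0, 0], [0, 0, 0], [0, 0, 0], [0, 0, 0], [0, 0, 0], [0, 0, 0], [0, 0, 0]], hand=[0, 0, 0, 0, 0, 0, 0, 0, 0, 0])

```text
time_s: 30.65
position: [0.5386, -0.1208, 0.026]
tool_rot: [[-0.971, -0.238, -0.0], [-0.238, 0.971, -0.0], [0.0, -0.0, -1.0]]
ft_force: [-2.2, -4.1, 0.5]
grip_width: 0.025
gripper_force: 79.3
```

```bash
python3 m.py s11 | grep -v end
```

```text
223 H [19, 19, 19, 18, 17, 13, 13, 17, 19, 20, 19, 20, 19, 19, 20, 20, 19, 19, 19, 16, 12, 11] S [34, 34, 36, 35, 43, 76, 135, 160, 163, 161, 163, 161, 161, 161, 161, 163, 163, 162, 164, 158, 158, 157]
224 H [23, 21, 21, 19, 16, 11, 13, 17, 19, 19, 19, 19, 19, 19, 19, 20, 20, 19, 18, 15, 12, 11] S [26, 27, 30, 31, 41, 84, 136, 161, 163, 160, 160, 160, 160, 162, 164, 162, 161, 161, 161, 157, 159, 155]
225 H [23, 23, 24, 24, 16, 11, 13, 17, 19, 19, 20, 19, 19, 19, 19, 20, 20, 19, 18, 15, 12, 11] S [21, 21, 23, 22, 37, 83, 138, 159, 164, 164, 162, 162, 162, 162, 162, 162, 162, 162, 161, 159, 156, 154]
[ 0.5386 -0.1208  0.026 ] 0.4942911302966134 -3.56 [-2.6 -4.5  0.6]
```

drive_tool(offset=[[0.01, -0.015, 0], [0, 0, 0], [0, 0, 0], [0, 0, 0], [0, 0, 0], [0, 0, 0], [0, 0, 0], [0, 0, 0], [0, 0, 0], [0, 0, 0]], turn=[[0, 0, 0], [0, 0, 0], [0, 0, 0], [0, 0, 0], [0, 0, 0], [0, 0, 0], [0, 0, 0], [0, 0, 0], [0, 0, 0], [0, 0, 0]], hand=[0, 0, 0, 0.4, 0.5, 0.6, 0.7, 0.8, 0.8, 0.8])

```text
time_s: 31.95
position: [0.5385, -0.1212, 0.0261]
tool_rot: [[-0.971, -0.238, 0.0], [-0.238, 0.971, -0.0], [-0.0, -0.0, -1.0]]
ft_force: [-0.5, 0.2, -1.1]
grip_width: 0.0684
gripper_force: 0.0
```

drive_tool(offset=[[0, 0, 0], [0, 0, -0.2], [0, 0, -0.4], [0, 0, -0.6], [0, 0, -0.8], [0, 0, -0.8], [0, 0, -0.6], [0, 0, -0.2], [0, 0, 0], [0, 0, 0]], turn=[[0, 0, 0], [0, 0, 0], [0, 0, 0], [0, 0, 0], [0, 0, 0], [0, 0, 0], [0, 0, 0], [0, 0, 0], [0, 0, 0], [0, 0, 0]], hand=[0.8, 0.8, 0.8, 0.8, 0.8, 0.8, 0.8, 0.8, 0.8, 0.8])

```text
time_s: 33.2
position: [0.5381, -0.1211, 0.1691]
tool_rot: [[-0.971, -0.238, -0.002], [-0.238, 0.971, 0.001], [0.001, 0.001, -1.0]]
ft_force: [-1.1, 0.5, -0.2]
grip_width: 0.0686
gripper_force: 0.0
```

```bash
python3 m.py s12 | grep -v end; python3 - <<'E'
import cv2
s=cv2.imread('pics/s12.png')
cv2.imwrite('pics/c12.png',cv2.resize(s[190:260,285:390],None,fx=7,fy=7,interpolation=cv2.INTER_CUBIC))
E
```

```text
223 H [18, 18, 17, 17, 15, 12, 13, 16, 19, 20, 19, 19, 19, 19, 19, 20, 19, 19, 19, 15, 12, 11] S [34, 37, 40, 41, 49, 79, 133, 160, 164, 163, 163, 165, 163, 161, 164, 163, 162, 161, 164, 159, 157, 155]
224 H [22, 22, 20, 18, 16, 11, 13, 16, 19, 20, 19, 19, 19, 19, 19, 19, 19, 19, 18, 15, 12, 11] S [25, 25, 27, 29, 38, 74, 132, 158, 160, 162, 161, 161, 161, 163, 162, 162, 162, 161, 161, 161, 157, 155]
225 H [23, 23, 24, 21, 18, 12, 13, 16, 19, 19, 19, 19, 19, 19, 20, 19, 19, 19, 18, 15, 12, 11] S [20, 21, 23, 23, 34, 74, 126, 157, 163, 164, 162, 163, 163, 165, 163, 161, 161, 164, 162, 158, 155, 154]
[ 0.5381 -0.1211  0.1691] 0.49372769674751293 -0.66 [-0.5 -0.7  0.3]
```

View pics/c12.png

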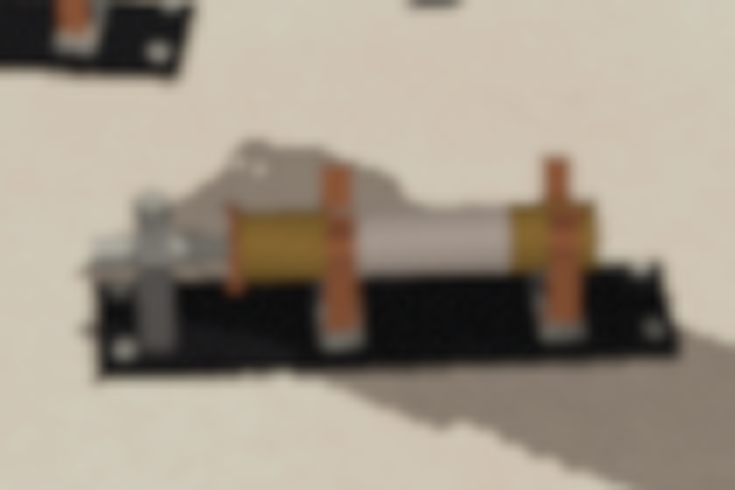

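The fuse sits level in both clips with its end against the plate at crop (233,245). The plate is still pushed in about 2 mm and the gripper is clear.

```bash
python3 -c "
from rig import env
print(env.close_job())"
```

```text
the job is handed in; nothing more can be done
None
```

I snapped the thick fuse home in both clips, slid it until it pushed the end plate in by about 2 mm (roughly 4 N by my estimate), released it and handed the job in at about 33 s; the judge's result was not shown.

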